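Uncover the drop opening of the carrot feed station

TASK

The square well of the carrot feed station holds three white cover plates and one empty bay. Slide the plate with the round knob into the empty bay, then slide the plate with the straight bar grip into the bay that the knob plate has left, so that the drop opening under the bar plate is uncovered. Keep the plates flat on the well floor (slide them, never lift them), finish with each centred in its bay, and leave the plate with the cross-shaped grip where it is.

Things in the scene. Friction and masses are not known exactly. Their poses are not given: they have to be found in the camera images.
- knob_plate_grip (a point): The knob plate. White plastic slab 76 x 76 x 18 mm, 0.1 to 0.2 kg, in the middle of its top a 34 mm tall grip: a round knob 32 mm in diameter. This point lies on the grip's axis, 41 mm above the slab's underside, 23 mm above the slab's top face and 11 mm below the top of the grip. It starts in one of the two bays beside the empty one.
- bar_plate_grip (a point): The bar plate. White plastic slab 76 x 76 x 18 mm, 0.1 to 0.2 kg, in the middle of its top a 34 mm tall grip: a straight bar 50 mm long (along this point's x axis) and 16 mm thick (along y). This point lies on the grip's axis, 41 mm above the slab's underside, 23 mm above the slab's top face and 11 mm below the top of the grip. It starts over the drop opening, diagonally opposite the empty bay.
- cross_plate_grip (a point): The cross plate, which stays where it is. White plastic slab 76 x 76 x 18 mm, 0.1 to 0.2 kg, in the middle of its top a 34 mm tall grip: a cross of two bars, each 50 mm long and 12 mm thick. This point lies on the grip's axis, 41 mm above the slab's underside, 23 mm above the slab's top face and 11 mm below the top of the grip. It starts in the other bay beside the empty one. (A spare one on the table is not meant.)
- bay_empty (a point): Centre of a bay, at the level of the well floor. The bay that is empty at the start, the corner at -x, -y of the station's frame.
- station: Feed station: fixed grey-painted block 176 x 176 mm, origin in the middle of its underside on the table, z up, x and y along its walls. Open square steel-floored well on top: 164 x 164 mm inside, floor 50 mm above the table, walls 6 mm thick and 22 mm high. No walls between the four bays, only thin dark lines; bay centres 82 mm apart, 12 mm to spare beside two plates. Plates slide easily (1 to 2 N).
- bay_a (a point): Centre of a bay, at the level of the well floor. The bay 82 mm from the empty bay along the station's +x; the knob plate or the cross plate stands there at the start.
- bay_b (a point): Centre of a bay, at the level of the well floor. The bay 82 mm from the empty bay along the station's +y; the knob plate or the cross plate stands there at the start.
- bay_chute (a point): Centre of a bay, at the level of the well floor. The bay with the drop opening (a dark disc, 58 mm across, in the floor), diagonal to the empty bay; the bar plate covers it at the start.
Mind the look-alikes: they are no part of the job. What is shaped like the part that bears knob_plate_grip but green or purple is not meant. There is more than one size of the station; the one meant has the size given above.

How it is judged:
By the outcome, as a careful person would: the job done as asked, in the order asked, and still so for the second after the job is handed in, with the robot touching nothing.
It also fails if it takes over 42 s, if anything falls off the work surface, if the arm or the gripper's body presses on something with over 40 N, if the wrist force passes 120 N, or if a joint passes its speed limit or range.

ROBOT

A 6-joint arm with a two-finger parallel gripper is mounted at the origin on the work surface. World frame = base frame: x ahead of the robot, y to its left, z up, the work surface at z = 0. Lengths are in m, angles in degrees, forces in N, time in s.
With the tool pointing down it reaches from about 0.35 to 0.875 m from the base axis. Payload 4.2 kg.
Tool frame: the origin (TCP) lies midway between the tips of the shut fingers; the grasp point (between the pads) lies 19 mm behind it; z points along the fingers, y is the direction in which the jaws open and shut (so a half turn about z gives the same grasp; the last joint's range is limited). The gripper opens to 87 mm and grips with 3 to 60 N. Pads are 19 mm wide; open, the fingers measure 117 mm over their backs; the gripper's body (75 mm by 190 mm) begins 51 mm behind the grasp point.
Start: joints at [80.764, 22.042, 0.453, 0, -68.411, -14.817], TCP at [0.255, 0.571, 0.223] pointing down, gripper open.
Joint ranges: [-179.83, 179.83], [-69.29, 118.12], [-61.27, 80.66], [-181.25, 117.63], [-171.15, -9.14], [-177.46, 177.46]. Speed limits (degrees/s): [159.86, 159.86, 180, 180, 180, 180].

INTERFACE

Orientations are given as a 3x3 rotation matrix whose columns are the frame's x, y, z axes.
In Python, from station import r gives the robot as it stands.
- The arm moves only by the tool play_rows, never from a script. Its argument "commands" is a list that holds one entry, the list of rows, each a list of 7 numbers: the shift along the world's x, y, z in m, then the turn, a rotation vector about the world's x, y, z in rad, then the closure, from 0 (fully open) to 1 (shut). A call has 1 to 5 rows; each row is the pose to reach, as a shift and turn from the pose commanded when the call began; what a row does not reach only later rows make up. A row lasts 1/10 s, in which the tool goes at most 50 mm and 8.59 degrees, less where a joint would pass 70% of its speed; a pose out of reach is approached as far as the arm can. A call with a gripper value outside its range is refused whole. The fingers move at their own pace and stop on an object; the grip force is fixed at half the most. Time passes only in rows, so rows that repeat a pose let the fingers close. It gives the time, the measured TCP pose, the force and the opening at its end, in the units of the state.
- r.sense(): the state, without advancing time (a new reading comes with each control period).
- r.capture(name): name is "scene" or "top"; returns a dict with "image" (480x640x3 uint8, red, green, blue), "range_z" (480x640 float32, m along the optical axis (not along the pixel's ray), 0 where there is no reading), "intrinsics" (3x3 intrinsics, pixels), "extrinsics" (4x4, takes a point from camera to world coordinates). Camera axes: x right, y up, looking along -z (the intrinsics and any distortion apply to the point x, -y, -z); pixel columns grow to the right and rows downward; lengths in m; the calibration is good to about 2 mm. A picture is of the moment at which its call begins.
- r.finish_job(): hands the job in, once; it reports no verdict.
The state is a dict: "time_s": time; "joints": joint angles; "joint_velocities": joint speeds; "effort": joint torques, N m; "tcp_pos": TCP position; "ee_rot": TCP orientation; "wrist_force": force on the tool from outside, world axes, zero at the start; "moment": the same for the moment, N m; "gripper_width": opening from 0.0 (shut) to 1.0 (fully open).
Only numpy, scipy, OpenCV 4.12 (cv2) and the standard library are available. Lean on these libraries where they do the work, as an engineer would, in place of code of your own. Each camera call takes 0.05 s, during which the arm holds its last target. There are 200 camera calls.

## Working session

There is one attempt and no reset: what is moved stays moved. The work goes in short steps, Python scripts to look and compute and a tool call to move; the robot and the scene stay as the last step left them, time stands still between calls to the robot, and variables do not carry over. Pictures are saved under pics/ and viewed, about 8 in all and at most 12, crops included, and the job is handed in when it is done.

Besides the shell and the picture viewer there is one more tool, called after ">>>" as name(argument=value, ...) on one line, values as JSON. play_rows: Moves the arm, as the interface text tells. Its arguments: {"type":"object","properties":{"commands":{"type":"array","items":{"type":"array","items":{"type":"array","items":{"type":"number"}}}}},"required":["commands"]}

```bash
mkdir -p pics; python3 - <<'E'
from station import r
import cv2,numpy as np
for n in("top","scene"):
    c=r.capture(n); cv2.imwrite(f"pics/{n}0.png",c["image"][:,:,::-1]); np.savez(f"{n}0.npz",**c)
    print(n,c["intrinsics"],c["extrinsics"])
s=r.sense();print(s)
E
```

```text
top [[607.15586868   0.         311.13980925]
 [  0.         607.15586868 231.63386884]
 [  0.           0.           1.        ]] [[ 0.00967709  0.98957354 -0.14370304  0.38622418]
 [-0.99985613  0.00757359 -0.01517764 -0.00336469]
 [-0.01393105  0.14382924  0.98950446  0.98810618]
 [ 0.          0.          0.          1.        ]]
scene [[501.63443156   0.         327.80684428]
 [  0.         501.63443156 248.79343361]
 [  0.           0.           1.        ]] [[-0.72873218 -0.52138103  0.44397211  0.8882213 ]
 [ 0.68457835 -0.53820219  0.49162067  0.42864151]
 [-0.01737493  0.6621935   0.74913142  0.72430661]
 [ 0.          0.          0.          1.        ]]
{'time_s': 0.1, 'joints': array([ 8.07636679e+01,  2.20860423e+01,  3.88079427e-01, -2.49743919e-02,
       -6.84104591e+01, -1.48161860e+01]), 'joint_velocities': array([ 0.00237055, -0.13132477,  0.19247689,  0.04554721,  0.02374362,
        0.04712203]), 'effort': array([-7.77453770e-04, -3.91689742e+01,  1.87936091e+01,  4.23190847e+00,
        1.34890658e-02, -6.53371740e-05]), 'tcp_pos': array([0.25450521, 0.57025319, 0.22157639]), 'ee_rot': array([[ 9.13106749e-01, -4.07719965e-01, -7.03775835e-04],
       [-4.07720562e-01, -9.13104974e-01, -1.80269844e-03],
       [ 9.23749304e-05,  1.93299999e-03, -9.99998127e-01]]), 'wrist_force': array([ 0.32047271,  0.08717836, -0.10246376]), 'moment': array([ 0.00712296, -0.01056689,  0.02250862]), 'gripper_width': 1.0012319836567602}
```

View pics/top0.png

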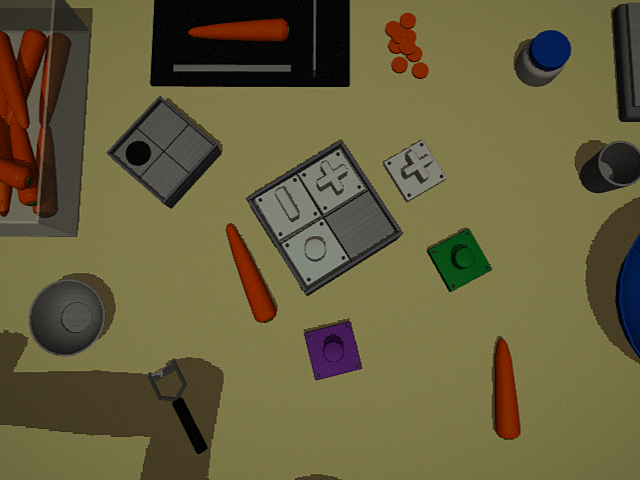

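View pics/scene0.png

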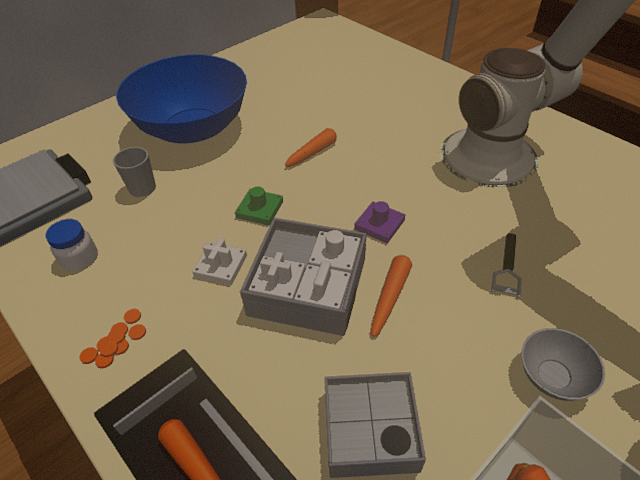

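The top view shows the station at about (325,217): knob at (316,249), bar at (288,204), cross at (332,177), and the empty bay at (365,220). I'll enlarge it for measuring.

```bash
cat > h.py <<'E'
import numpy as np,cv2
def px2w(c,u,v,z):
    K,E=c["intrinsics"],c["extrinsics"]
    d=E[:3,:3]@np.array([(u-K[0,2])/K[0,0],-(v-K[1,2])/K[1,1],-1.]); o=E[:3,3]
    return o+d*(z-o[2])/d[2]
def w2px(c,p):
    K,E=c["intrinsics"],c["extrinsics"]
    q=E[:3,:3].T@(np.asarray(p)-E[:3,3]); return K[0,2]+K[0,0]*q[0]/-q[2],K[1,2]-K[1,1]*q[1]/-q[2]
def crop(c,name,u,v,w,h,s):
    cv2.imwrite(name,cv2.resize(c["image"][v:v+h,u:u+w,::-1],None,fx=s,fy=s,interpolation=cv2.INTER_CUBIC))
def cloud(c):
    K,E=c["intrinsics"],c["extrinsics"];v,u=np.mgrid[:480,:640];d=c["range_z"]
    P=np.stack([(u-K[0,2])/K[0,0]*d,-(v-K[1,2])/K[1,1]*d,-d],-1)
    return P@E[:3,:3].T+E[:3,3]
E
python3 - <<'E'
from h import *
c=dict(np.load("top0.npz")); crop(c,"pics/crop0.png",240,135,170,165,3.6 and 3.6)
P=cloud(c)
for n,(u,v) in dict(floor=(365,220),knob=(316,249),bar=(288,204),cross=(332,177),slab=(335,262),table=(420,330)).items(): print(n,P[v,u])
m=np.zeros((480,640),bool);m[135:300,240:410]=1
m&=(P[...,2]>.05+.018+.022)&(c["range_z"]>0)
k,l,st,ce=cv2.connectedComponentsWithStats(m.astype(np.uint8))
for i in range(1,k):
    if st[i,4]>20:
        q=P[l==i]; print(st[i,4],ce[i],q.mean(0),(q.min(0)+q.max(0))/2,cv2.minAreaRect(q[:,:2].astype(np.float32)*1000), q[:,2].max())
E
```

```text
floor [ 0.54150837 -0.07304139  0.04989945]
knob [0.48947759 0.00285622 0.09956031]
bar [0.55661199 0.04514362 0.09947904]
cross [ 0.59810714 -0.02017597  0.09992277]
slab [ 0.47364571 -0.02600196  0.06644714]
table [ 3.71733841e-01 -1.64310806e-01 -3.42820360e-04]
513 [331.92982456 176.23976608] [ 0.59921702 -0.02005945  0.10021319] [ 0.59987549 -0.02021886  0.09767563] ((599.7223510742188, -19.96920394897461), (40.91604232788086, 41.73017120361328), 77.73396301269531) 0.10534834651706781
364 [286.63461538 202.92032967] [0.55805115 0.04715764 0.10054144] [0.55877091 0.0476206  0.09831341] ((559.0584106445312, 47.49061584472656), (50.52953338623047, 16.021528244018555), 31.307626724243164) 0.106397944673156
364 [314.98076923 248.88461538] [0.48950967 0.00434772 0.1007167 ] [0.49044846 0.00439778 0.09786175] ((490.44390869140625, 4.36220645904541), (29.644485473632812, 31.60086441040039), 89.63812255859375) 0.10528650888252833
```

View pics/crop0.png

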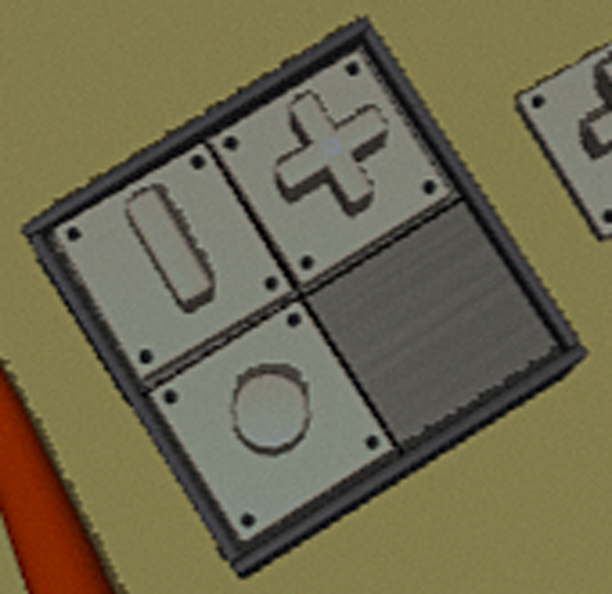

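```bash
python3 - <<'E'
from h import *
c=dict(np.load("top0.npz"))
q=[(367,20),(25,230),(240,575),(583,350)]
W=np.array([px2w(c,240+a/3.6,135+b/3.6,.072) for a,b in q]);T,L,B,R=W
print(W,W.mean(0),[np.linalg.norm(a-b) for a,b in((T,L),(L,B),(B,R),(R,T))])
C=px2w(c,240+300/3.6,135+295/3.6,.05);print("line crossing",C)
P=cloud(c);m=np.zeros((480,640),bool);m[130:305,235:415]=1
m&=(P[...,2]>.04);k,l,st,_=cv2.connectedComponentsWithStats(m.astype(np.uint8));i=l[249,316]
q=P[l==i];rc=cv2.minAreaRect(q[:,:2].astype(np.float32)*1000);print(rc)
x=(T-B);  # placeholder axis checks
for n,(a,b) in dict(BL=(L-B),TR=(T-R),).items() if False else {}: pass
f=lambda d:np.degrees(np.arctan2(d[1],d[0]));print("ang",f(L-B),f(T-R),f(R-B),f(T-L))
E
```

```text
[[ 0.66299238 -0.03591327  0.072     ]
 [ 0.56944018  0.10999708  0.072     ]
 [ 0.42344605  0.01648076  0.072     ]
 [ 0.5194207  -0.1274846   0.072     ]] [ 0.54382483 -0.00923001  0.072     ] [np.float64(0.17332583821241468), np.float64(0.17337700715092608), np.float64(0.17302358192998746), np.float64(0.1702883933334727)]
line crossing [ 0.54586126 -0.00785333  0.05      ]
((526.8720703125, -19.682220458984375), (220.11705017089844, 178.15966796875), 32.36854553222656)
ang 32.64153294621616 32.530103764034806 -56.31055722635556 -57.33354280617316
```

>>> play_rows(commands=[[[0.0157, -0.0378, -0.005, 0, 0, -0.145, 0.4], [0.0314, -0.0756, -0.01, 0, 0, -0.29, 0.4], [0.0471, -0.1134, -0.015, 0, 0, -0.435, 0.4], [0.0628, -0.1512, -0.02, 0, 0, -0.58, 0.4], [0.0785, -0.189, -0.025, 0, 0, -0.725, 0.4]]])

```text
time_s: 0.6
tcp_pos: [0.3334, 0.3799, 0.197]
ee_rot: [[0.408, -0.913, -0.0], [-0.913, -0.408, -0.001], [0.0, 0.001, -1.0]]
wrist_force: [0.2, 0.1, 0.0]
gripper_width: 0.65
```

>>> play_rows(commands=[[[0.0157, -0.0378, -0.005, 0, 0, -0.145, 0.4], [0.0314, -0.0756, -0.01, 0, 0, -0.29, 0.4], [0.0471, -0.1134, -0.015, 0, 0, -0.435, 0.4], [0.0628, -0.1512, -0.02, 0, 0, -0.58, 0.4], [0.0785, -0.189, -0.025, 0, 0, -0.725, 0.4]]])

```text
time_s: 1.1
tcp_pos: [0.4118, 0.191, 0.1722]
ee_rot: [[-0.3, -0.954, -0.0], [-0.954, 0.3, -0.0], [0.0, 0.0, -1.0]]
wrist_force: [0.6, -0.2, -1.0]
gripper_width: 0.599
```

>>> play_rows(commands=[[[0.0157, -0.0378, -0.005, 0, 0, -0.145, 0.4], [0.0314, -0.0756, -0.01, 0, 0, -0.29, 0.4], [0.0471, -0.1134, -0.015, 0, 0, -0.435, 0.4], [0.0628, -0.1512, -0.02, 0, 0, -0.58, 0.4], [0.0785, -0.189, -0.025, 0, 0, -0.725, 0.4]]])

```text
time_s: 1.6
tcp_pos: [0.4904, 0.002, 0.1472]
ee_rot: [[-0.857, -0.515, -0.0], [-0.515, 0.857, -0.0], [0.0, 0.0, -1.0]]
wrist_force: [1.5, 0.3, -0.0]
gripper_width: 0.597
```

>>> play_rows(commands=[[[-0.0007, 0.0023, -0.025, 0, 0, 0.026, 0.4], [-0.0007, 0.0023, -0.05, 0, 0, 0.026, 0.4], [-0.0007, 0.0023, -0.065, 0, 0, 0.026, 0.4], [-0.0007, 0.0023, -0.071, 0, 0, 0.026, 0.4], [-0.0007, 0.0023, -0.071, 0, 0, 0.026, 0.4]]])

```text
time_s: 2.1
tcp_pos: [0.489, 0.0058, 0.0758]
ee_rot: [[-0.84, -0.542, -0.002], [-0.542, 0.84, -0.001], [0.002, 0.001, -1.0]]
wrist_force: [-1.5, 0.7, 1.4]
gripper_width: 0.603
```

>>> play_rows(commands=[[[0, 0, 0, 0, 0, 0, 0.8], [0, 0, 0, 0, 0, 0, 0.8], [0, 0, 0, 0, 0, 0, 0.8], [0, 0, 0, 0, 0, 0, 0.8]]])

```text
time_s: 2.5
tcp_pos: [0.49, 0.0062, 0.0773]
ee_rot: [[-0.84, -0.542, 0.002], [-0.542, 0.84, 0.0], [-0.002, -0.001, -1.0]]
wrist_force: [-0.2, 0.9, 2.2]
gripper_width: 0.36
```

>>> play_rows(commands=[[[0.005, -0.0084, 0, 0, 0, 0, 0.8], [0.014, -0.0228, 0, 0, 0, 0, 0.8], [0.025, -0.0405, 0, 0, 0, 0, 0.8], [0.036, -0.058, 0, 0, 0, 0, 0.8], [0.0425, -0.069, 0, 0, 0, 0, 0.8]]])

```text
time_s: 3.0
tcp_pos: [0.5332, -0.0639, 0.0773]
ee_rot: [[-0.841, -0.542, 0.001], [-0.542, 0.841, 0.0], [-0.001, -0.0, -1.0]]
wrist_force: [-1.6, 4.2, 6.8]
gripper_width: 0.361
```

>>> play_rows(commands=[[[0, 0, 0, 0, 0, 0, 0.8], [0, 0, 0, 0, 0, 0, 0.8], [0, 0, 0, 0, 0, 0, 0.8]]])

```text
time_s: 3.3
tcp_pos: [0.533, -0.0632, 0.0773]
ee_rot: [[-0.84, -0.542, 0.003], [-0.542, 0.84, -0.0], [-0.002, -0.002, -1.0]]
wrist_force: [1.2, -3.9, 4.7]
gripper_width: 0.36
```

```bash
python3 - <<'E'
from station import r
from h import *
c=r.capture("scene"); crop(c,"pics/s1.png",230,200,160,150,4); np.savez("s1.npz",**c)
c=r.capture("top"); crop(c,"pics/t1.png",240,135,170,165,3.6)
E
```

```text
(no output)
```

View pics/s1.png

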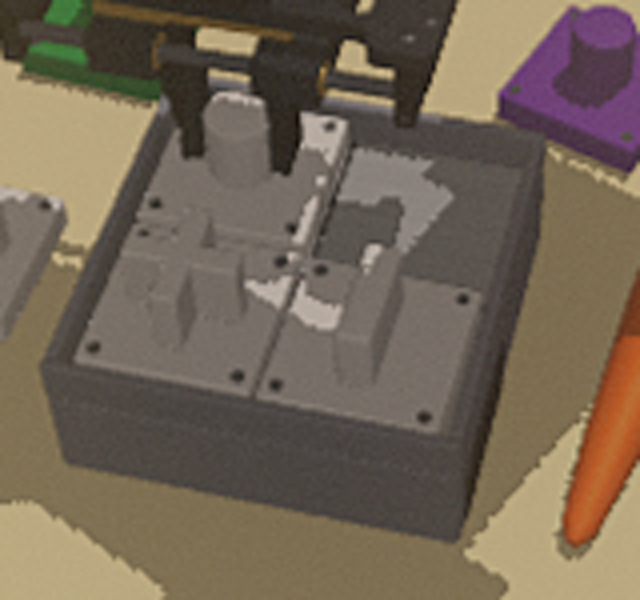

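The knob plate now stands flat in the empty bay, held by the gripper around (235,140). The bar plate is at (370,330) and the knob's old bay is free. Releasing and backing off for a clear look.

>>> play_rows(commands=[[[0, 0, 0, 0, 0, 0, 0.4], [0, 0, 0, 0, 0, 0, 0.4], [0, 0, 0.02, 0, 0, 0, 0.4], [0, 0, 0.045, 0, 0, 0, 0.4], [0, 0, 0.08, 0, 0, 0, 0.4]]])

```text
time_s: 3.9
tcp_pos: [0.5295, -0.0625, 0.1548]
ee_rot: [[-0.84, -0.542, -0.007], [-0.542, 0.84, 0.0], [0.006, 0.004, -1.0]]
wrist_force: [1.2, 0.3, -0.4]
gripper_width: 0.591
```

>>> play_rows(commands=[[[0.005, 0.048, 0.01, 0, 0, 0, 0.4], [0.01, 0.096, 0.02, 0, 0, 0, 0.4], [0.015, 0.144, 0.03, 0, 0, 0, 0.4], [0.02, 0.192, 0.03, 0, 0, 0, 0.4], [0.025, 0.24, 0.03, 0, 0, 0, 0.4]]])

```text
time_s: 4.4
tcp_pos: [0.5556, 0.1792, 0.186]
ee_rot: [[-0.84, -0.542, -0.002], [-0.542, 0.84, 0.0], [0.002, 0.001, -1.0]]
wrist_force: [1.0, -0.6, -0.4]
gripper_width: 0.601
```

```bash
cat > meas.py <<'E'
from station import r
from h import *
import sys
c=r.capture("top"); crop(c,sys.argv[1],240,135,170,165,3.6)
P=cloud(c);m=np.zeros((480,640),bool);m[135:300,240:410]=1
m&=(P[...,2]>.09)&(P[...,2]<.115)
k,l,st,ce=cv2.connectedComponentsWithStats(m.astype(np.uint8))
for i in range(1,k):
    if st[i,4]>20:
        q=P[l==i]; print(st[i,4],ce[i],q.mean(0),cv2.minAreaRect(q[:,:2].astype(np.float32)*1000))
s=r.sense();print(s["tcp_pos"],s["time_s"])
E
python3 meas.py pics/t2.png
```

```text
512 [331.91601562 176.20507812] [ 0.5992676  -0.02003862  0.10021796] ((599.7288818359375, -20.162403106689453), (40.562015533447266, 41.205413818359375), 76.59521484375)
363 [286.69972452 202.95867769] [0.55801583 0.04706542 0.1004209 ] ((558.6161499023438, 47.21308898925781), (49.671966552734375, 16.058696746826172), 31.461599349975586)
366 [360.98360656 221.27595628] [ 0.53116561 -0.06333366  0.100596  ] ((531.7599487304688, -63.3991813659668), (29.622669219970703, 30.742908477783203), 88.70150756835938)
[0.55718656 0.18529489 0.18542203] 4.45
```

View pics/t2.png

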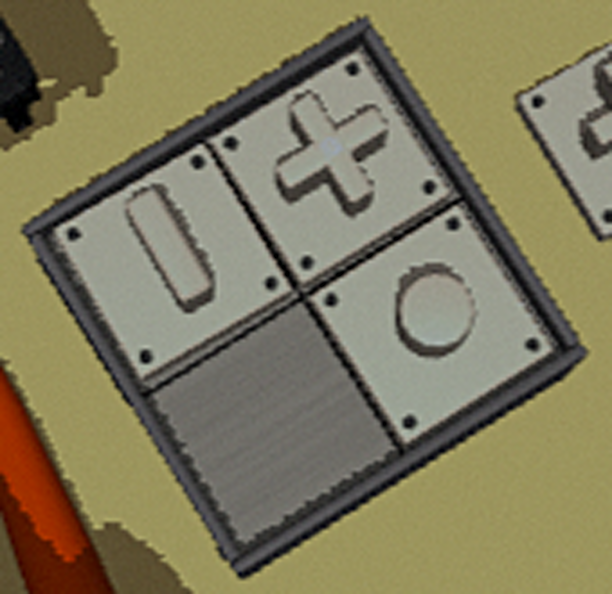

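The knob plate sits centred in its new bay (knob at about (435,310) in the crop). Its old bay is empty, and the bar and cross have not moved. Next is the bar.

>>> play_rows(commands=[[[0, -0.045, -0.01, 0, 0, 0, 0.4], [0.001, -0.09, -0.02, 0, 0, 0, 0.4], [0.001, -0.129, -0.03, 0, 0, 0, 0.4], [0.001, -0.129, -0.04, 0, 0, 0, 0.4], [0.001, -0.129, -0.04, 0, 0, 0, 0.4]]])

```text
time_s: 4.95
tcp_pos: [0.5559, 0.0471, 0.1442]
ee_rot: [[-0.841, -0.54, -0.006], [-0.54, 0.841, -0.001], [0.005, 0.002, -1.0]]
wrist_force: [0.3, -0.1, 0.1]
gripper_width: 0.598
```

>>> play_rows(commands=[[[0, 0, 0, 0, 0, 0, 0.4], [0, 0, 0, 0, 0, 0, 0.4]]])

```text
time_s: 5.15
tcp_pos: [0.5582, 0.0491, 0.1469]
ee_rot: [[-0.84, -0.543, 0.001], [-0.543, 0.84, 0.0], [-0.001, -0.0, -1.0]]
wrist_force: [0.0, 0.1, 0.2]
gripper_width: 0.597
```

>>> play_rows(commands=[[[0, -0.0015, -0.025, 0, 0, 0, 0.4], [0, -0.0015, -0.05, 0, 0, 0, 0.4], [0, -0.0015, -0.064, 0, 0, 0, 0.4], [0, -0.0015, -0.07, 0, 0, 0, 0.4], [0, -0.0015, -0.07, 0, 0, 0, 0.4]]])

```text
time_s: 5.65
tcp_pos: [0.5579, 0.0472, 0.0763]
ee_rot: [[-0.84, -0.543, -0.001], [-0.543, 0.84, -0.0], [0.001, 0.0, -1.0]]
wrist_force: [-0.2, -0.6, 0.4]
gripper_width: 0.602
```

>>> play_rows(commands=[[[0, 0, 0, 0, 0, 0, 0.9], [0, 0, 0, 0, 0, 0, 0.9], [0, 0, 0, 0, 0, 0, 0.9], [0, 0, 0, 0, 0, 0, 0.9], [0, 0, 0, 0, 0, 0, 0.9]]])

```text
time_s: 6.15
tcp_pos: [0.5581, 0.0465, 0.0769]
ee_rot: [[-0.84, -0.542, 0.001], [-0.542, 0.84, 0.0], [-0.001, -0.0, -1.0]]
wrist_force: [0.1, -0.2, -0.0]
gripper_width: 0.23
```

>>> play_rows(commands=[[[0, 0, 0, 0, 0, 0, 0.95], [0, 0, 0, 0, 0, 0, 0.95], [0, 0, 0, 0, 0, 0, 0.95], [0, 0, 0, 0, 0, 0, 0.95]]])

```text
time_s: 6.55
tcp_pos: [0.5581, 0.0465, 0.0768]
ee_rot: [[-0.84, -0.542, 0.0], [-0.542, 0.84, 0.0], [-0.0, -0.0, -1.0]]
wrist_force: [-0.9, -0.6, 2.7]
gripper_width: 0.182
```

>>> play_rows(commands=[[[-0.0085, -0.0053, 0, 0, 0, 0, 0.95], [-0.0235, -0.0145, 0, 0, 0, 0, 0.95], [-0.041, -0.0254, 0, 0, 0, 0, 0.95], [-0.0585, -0.0362, 0, 0, 0, 0, 0.95], [-0.0695, -0.043, 0, 0, 0, 0, 0.95]]])

```text
time_s: 7.05
tcp_pos: [0.4873, 0.0028, 0.0767]
ee_rot: [[-0.841, -0.542, 0.001], [-0.542, 0.841, 0.0], [-0.001, -0.0, -1.0]]
wrist_force: [1.1, 1.1, 0.2]
gripper_width: 0.182
```

>>> play_rows(commands=[[[0, 0, 0, 0, 0, 0, 0.95], [0, 0, 0, 0, 0, 0, 0.95], [0, 0, 0, 0, 0, 0, 0.4], [0, 0, 0, 0, 0, 0, 0.4], [0, 0, 0, 0, 0, 0, 0.4]]])

```text
time_s: 7.55
tcp_pos: [0.489, 0.0039, 0.0762]
ee_rot: [[-0.84, -0.542, 0.0], [-0.542, 0.84, 0.0], [-0.0, 0.0, -1.0]]
wrist_force: [-0.8, 0.0, 0.8]
gripper_width: 0.371
```

>>> play_rows(commands=[[[0, 0, 0, 0, 0, 0, 0.4], [0, 0, 0.02, 0, 0, 0, 0.4], [0, 0, 0.045, 0, 0, 0, 0.4], [0, 0, 0.08, 0, 0, 0, 0.4], [0, 0, 0.1, 0, 0, 0, 0.4]]])

```text
time_s: 8.05
tcp_pos: [0.4897, 0.0038, 0.179]
ee_rot: [[-0.84, -0.542, 0.003], [-0.542, 0.84, 0.001], [-0.003, -0.001, -1.0]]
wrist_force: [1.4, -0.1, -0.5]
gripper_width: 0.593
```

>>> play_rows(commands=[[[0.005, 0.048, 0.01, 0, 0, 0, 0.4], [0.01, 0.096, 0.01, 0, 0, 0, 0.4], [0.015, 0.144, 0.01, 0, 0, 0, 0.4], [0.02, 0.192, 0.01, 0, 0, 0, 0.4], [0.025, 0.24, 0.01, 0, 0, 0, 0.4]]])

```text
time_s: 8.55
tcp_pos: [0.5134, 0.2456, 0.1865]
ee_rot: [[-0.84, -0.542, 0.0], [-0.542, 0.84, 0.0], [-0.0, 0.0, -1.0]]
wrist_force: [1.0, 0.0, 0.6]
gripper_width: 0.594
```

```bash
python3 meas.py pics/t3.png
```

```text
508 [331.80511811 176.11811024] [ 0.59939127 -0.01986781  0.10025684] ((599.9432983398438, -19.992279052734375), (40.78842544555664, 41.058101654052734), 77.43071746826172)
365 [361.04383562 221.2       ] [ 0.53129187 -0.06342952  0.10052988] ((531.7142944335938, -63.35334014892578), (29.722942352294922, 31.001039505004883), 89.80271911621094)
372 [315.7311828  249.69086022] [0.48837639 0.00325281 0.10041337] ((489.10443115234375, 3.4705657958984375), (49.936073303222656, 16.05753517150879), 32.35947799682617)
[0.51528184 0.2519707  0.18621271] 8.6
```

View pics/t3.png

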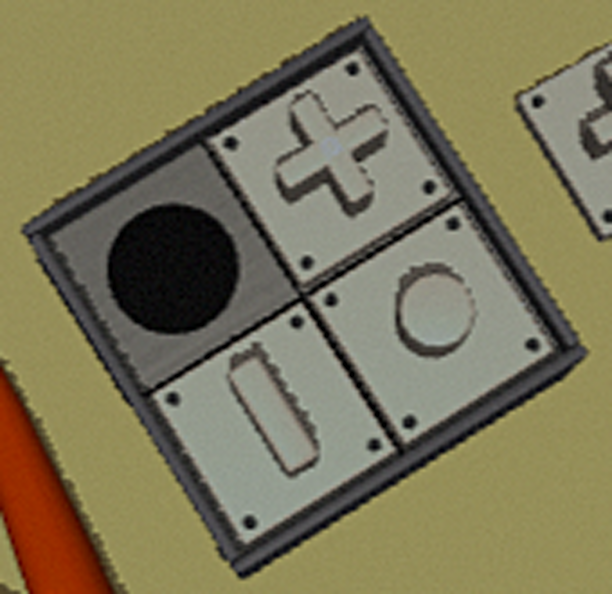

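>>> play_rows(commands=[[[0, 0, 0, 0, 0, 0, 0.4], [0, 0, 0, 0, 0, 0, 0.4], [0, 0, 0, 0, 0, 0, 0.4]]])

```text
time_s: 8.9
tcp_pos: [0.5133, 0.2426, 0.1864]
ee_rot: [[-0.841, -0.541, -0.001], [-0.541, 0.841, -0.0], [0.001, -0.0, -1.0]]
wrist_force: [-0.5, -0.3, -0.6]
gripper_width: 0.597
```

```bash
python3 -c "
from station import r
print(r.finish_job())"
```

```text
the job is handed in; nothing more can be done
None
```

I slid the knob plate into the empty bay, then slid the bar plate into the bay the knob plate had left. I then released it, moved the gripper clear and handed the job in at 8.9 s.

In the last top image the drop opening is fully uncovered. The knob and bar plates are each within about 2 mm of my estimated bay centres, and their grip tops are at the height expected for plates lying flat. The cross plate moved less than 0.5 mm, which is within measuring noise. Wrist force readings at the ends of moves stayed under 9 N. No check failed or disagreed.

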